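# Load a relay card into the test bay and trip its start switch

## Robot

A 6-joint arm with a two-finger parallel gripper is mounted at the origin on the work surface. World frame = base frame: x ahead of the robot, y to its left, z up, the work surface at z = 0. Lengths are in mm, angles in rad, forces in N, time in s.
With the tool pointing down it reaches from about 150 to 775 mm from the base axis. Payload 6.1 kg.
Tool frame: the origin (TCP) lies midway between the tips of the shut fingers; the grasp point (between the pads) lies 19 mm behind it; z points along the fingers, y is the line along which they close (so a half turn about z gives the same grasp; the last joint's range is limited). The gripper opens to 85 mm and grips with 20 to 120 N. Pads are 22 mm wide; open, the fingers measure 114 mm over their backs; the gripper's body (76 mm by 85 mm) begins 54 mm behind the grasp point. The pads swing forward as they close: fully open they stand 13 mm farther back than shut.
Start: joints at [1.234, 0.126, -0.04, 1.405, 0, 1.571], TCP at [173.489, 495.489, 195.695] pointing down, gripper open.
Joint ranges: [-2.72, 2.72], [-0.95, 1.95], [-1.27, 1.35], [-1.78, 2.02], [-1.46, 1.47], [-3.14, 3.14]. Speed limits (rad/s): [2.39, 2.39, 3.01, 3.14, 3.14, 3.14].

## Interface

Orientations are given as a unit quaternion [x, y, z, w].
In Python, from rig import * gives the robot as it stands.
- The arm moves only by the tool send_rows, never from a script. Its argument "series" is a list that holds one entry, the list of rows, each a list of 7 numbers: the finger opening in mm, from 0 to 85.4, then the shift along the tool's x, y, z scaled (see below), then the turn, a rotation vector about the tool's x, y, z scaled (see below). In form: [[[fingers, tx, ty, tz, wx, wy, wz], ...]]. A call has 1 to 20 rows; each row shifts and turns the commanded pose from where the row before left it, along the tool's axes as they then stand; what a row does not reach is not made up. The controller multiplies each number of a shift by 0.15 m and each number of a turn by pi/2 rad. A row lasts 1/8 s, in which the tool goes at most 62.5 mm and 10.7 degrees, less where a joint would pass 70% of its speed; a pose out of reach is approached as far as the arm can. A call with a number of a shift or a turn outside -1 to 1 is refused whole. A call with a gripper value outside its range is refused whole. The fingers move at their own pace and stop on an object; "squeeze" is the grip in N (left out, the last holds). Time passes only in rows, so rows that do not move let the fingers close. It gives the time, the measured TCP pose, the force, the opening and the grip force at its end, in the units of the state.
- get_state(): the state, without advancing time (a new reading comes with each control period).
- camera(name): name is "side" or "top" or "wrist"; returns the picture (420x560x3 uint8, red, green, blue); there is no depth.
- get_calibration(name): a dict with "mtx" (3x3 intrinsics, pixels), "R" (3x3) and "t" (3): a world point X has camera coordinates R X + t. Camera axes: x right, y down, z forward; pixel columns grow to the right and rows downward; lengths in mm; the calibration is good to about 2 mm. A picture is of the moment at which its call begins: read the wrist's pose just before it. get_calibration takes no time and is no camera call; for the wrist camera it gives the pose at the moment of the call.
- close_job(): hands the job in; it is judged then, once.
Trained networks look in the newest picture that a camera, given by its name, has taken for a name from the list of things; names that differ only in an ending like _2 or _b are one class to them, and where a whole thing is asked for, a point or a joint stands for the part that bears it (a point fixed in the world has none). Each returns a list of dicts, best first, with "p" (0 to 1); they miss things now and then, are a little off and sometimes report something else, mostly with a low value. They report only what shows in the picture. A call takes as long as a camera call. They do not tell look-alikes from the thing itself.
- search_frame(camera, target): "xy" ([column, row] in pixels, amid what is visible of it).
- spot_point(camera, target): "xy" ([column, row] in pixels: a listed point, or the origin of a listed thing).
The state is a dict: "time_s": time; "q": joint angles; "joint_velocities": joint speeds; "tau": joint torques, N m; "tool_pos": TCP position; "eef_rot": TCP orientation; "contact_force": force on the tool from outside, world axes, zero at the start; "ft_torque": the same for the moment, N m; "opening": finger opening in mm; "gripper_force": force on a finger pad.
Only numpy, scipy, OpenCV 4.12 (cv2) and the standard library are available. Lean on these libraries where they do the work, as an engineer would, in place of code of your own. Each camera call takes 0.05 s, during which the arm holds its last target. There are 200 camera calls.

## Task

Lift the relay card that has the upright pull tab out of its pocket in the slotted stand and stand it on the open desk. The bay's hood leaves no room for a hand on the tab, so take the card again by its bare tail end, slide it brass contact end first under the hood until it is fully home against the stop, and let go of it. Then start the test: with your fingers swing the roller lever of the switch beside the hood over past its click without running it onto its end stop, and let it spring back; keep the card upright throughout and leave everything else where it is.

Things in the scene. Friction and masses are not known exactly. Their poses are not given: they have to be found in the camera images.
- card: The card to test: grey steel slab 190 long (x), 32 thick (y), 70 high (z), about 0.26 kg; stands freely. Sizes in mm. Origin: centre of underside. Only card with a flat aluminium pull tab upright in the middle of its top: 44 long (x), 10 thick (y), 34 high. Its +x end (nose) is a lower brass contact block 24 wide, 42 high; the -x end (tail) is plain. Starts in any pocket of the stand.
- card_tab (a point): Gripping point on the pull tab, in the tab's middle, 92 mm above the card's underside; pinch across the card's y (10 mm). Axes as the card's.
- card_tail (a point): Gripping point on the card's tail, 25 mm from the tail end (70 mm to -x of the card's origin), 45 mm above its underside, mid thickness; pinch across the card's y (32 mm). Axes as the card's.
- card_nose (a point): Middle of the card's nose end face, 95 mm to +x of the card's origin, 20 mm above its underside.
- stand: Fixed painted steel slotted stand (mm), 212 (x) by 180 (y), 76 high; origin centre of underside. Three pockets at y = -54, 0, +54, each 196 by 36 wide, floor 10 above the desk. Cards stand in them along the stand's x, nose to +x; the case rises only 4 above the walls, so just the tab can be gripped. Lift 80 mm to be clear.
- flat_card: Bystander card in the stand: same case, bare flat top, no tab. Origin: centre of the underside.
- can_card: Bystander card in the stand: same case, four round cans 10 mm high on top, no tab. Origin: centre of the underside.
- bay: Fixed test bay (mm). Plate 12 thick, x -70..70, y -44..126; origin on the desk. The card enters along the bay's +x at y = 0, standing on the plate: channel 40 wide between guides 50 high from x = -45 to the stop, flared lead-in x -71..-45. Hood over it: x -45..70, 68 wide, underside 125, top 200 above desk. Home, the card sticks out 90. Switch on the +y side, housing 87 high.
- bay_stop (a point): Point at the foot of the stop face that the card's nose comes against: on the plate (12 mm above the desk) in the middle of the channel, 55 mm to +x of the bay's origin. Axes as the bay's.
- roller (a point): Centre of the black roller (24 mm diameter, 18 wide along the bay's y) on the switch lever. At rest 10 to -x and 104 to +y of the bay's origin, 139 above the desk, upright 64 above the lever's pivot. Push it from its +x side: it swings only towards the bay's -x (the mouth side). Room of 65 all round it; the hood is beside it. Axes as the lever's: at rest as the bay's.
- switch (a joint): Lever angle in rad, 0 upright at rest, growing as the roller goes to the bay's -x. Clicks at 0.45, when the arm is in line with the small brass pin on the plate behind it (roller 28 mm from rest); end stop at 0.95 (52). A spring returns it: about 2 N at the roller to start it, 6 N at the click.
- mouthpiece: Bystander: black flared bakelite mouthpiece, 72 mm diameter, 48 mm high, standing. Origin: centre of the underside.
- lamp_socket: Bystander: brass lamp socket, 40 mm diameter, 60 mm high, standing. Origin: centre of the underside.
- terminal_strip: Bystander: tin-plated terminal strip 140 x 30 x 23 mm. Origin: centre of the underside.
- dial_wheel: Bystander: ivory dial wheel, 76 mm diameter, 14 mm high, lying flat. Origin: centre of the underside.
- magnifier: Bystander: heavy chrome magnifier lying flat, 180 mm long, 84 mm wide, 18 mm high. Origin: underside, near its middle.
Mind the look-alikes: they are no part of the job. Leave any pink look-alike of the card alone.

How it is judged (in metres and radians):
On the way, in this order (a step that is already met when the one before it is completed fails the run):
1. the card is lifted clear of the stand (height (world z) of card above 0.08 m), for 0.1 s.
2. the card stands released on the open desk (height (world z) of card below 0.005 m and angle between card's own z axis and vertical below 0.08 rad and contact force between the fingers and card below 0.05 N and linear speed of card below 0.02 m/s), for 0.15 s.
3. the card is home against the bay's stop, nose first, and released (x of card_nose in the frame of bay_stop above -0.006 m and y of card_nose in the frame of bay_stop between -0.008 and 0.008 m and angle between the x axis of card and the x axis of bay, either way round below 0.08 rad and height (world z) of card below 0.016 m and contact force between the fingers and card below 0.05 N), for 0.15 s.
4. the roller lever is swung past its click (0.45 rad) with the card home (value of joint switch above 0.45 rad and x of card_nose in the frame of bay_stop above -0.006 m), for 0.05 s.
At the end, for the whole second after the job is handed in: The card stands upright (within 0.08 rad) and at rest on the bay's plate, nose within 6 mm of the stop, within 8 mm of the channel's middle and 0.08 rad of its direction, and the switch lever is back at rest (under 0.06 rad) (x of card_nose in the frame of bay_stop above -0.006 m and y of card_nose in the frame of bay_stop between -0.008 and 0.008 m and angle between the x axis of card and the x axis of bay, either way round below 0.08 rad and angle between card's own z axis and vertical below 0.08 rad and height (world z) of card below 0.016 m and linear speed of card below 0.01 m/s and value of joint switch below 0.06 rad); the robot touches nothing.
It fails at once if the lever is run onto its end stop (past 0.85 rad) (value of joint switch above 0.85 rad).
It fails at once if the card tips over (more than 0.6 rad) (angle between card's own z axis and vertical above 0.6 rad).
It fails at once if another card is moved more than 20 mm (distance of any of flat_card, can_card from where it was at the start of the episode above 0.02 m).
It fails at once if a bystander is moved more than 20 mm (distance of any of mouthpiece, lamp_socket, terminal_strip, dial_wheel, magnifier from where it was at the start of the episode above 0.02 m).
It also fails if it takes over 72 s, if anything falls off the work surface, if the arm or the gripper's body presses on something with over 40 N, if the wrist force passes 120 N, or if a joint passes its speed limit or range.

## Working session

There is one attempt and no reset: what is moved stays moved. The work goes in short steps, Python scripts to look and compute and a tool call to move; the robot and the scene stay as the last step left them, time stands still between calls to the robot, and variables do not carry over. Pictures are saved under pics/ and viewed, at most 10 in all, crops included, and the job is handed in when it is done.

Besides the shell and the picture viewer there is one more tool, called after "Request:" by a JSON object that holds its "fn" and its "kwargs", one argument or row to a line. send_rows: Moves the arm, as the interface text tells. Shifts and turns lie within -1 to 1; 1 stands for 0.15 m of shift or pi/2 rad of turn. Its arguments: {"type":"object","properties":{"series":{"type":"array"},"squeeze":{"type":"number"}},"required":["series"]}

```bash
mkdir -p pics; cat > h.py <<'E'
from rig import *
import numpy as np, cv2
from scipy.spatial.transform import Rotation as Ro
def snap(c,f=None):
    cal=get_calibration(c); im=np.array(camera(c))
    if f: cv2.imwrite('pics/'+f,im[:,:,::-1])
    return im,cal
def ray(cal,xy,z):
    M=np.array(cal['mtx']);R=np.array(cal['R']);t=np.array(cal['t']).ravel()
    d=R.T@np.linalg.inv(M)@np.array([xy[0],xy[1],1.]);c=-R.T@t
    return c+d*(z-c[2])/d[2]
def proj(cal,X):
    p=np.array(cal['mtx'])@(np.array(cal['R'])@np.array(X,float)+np.array(cal['t']).ravel());return p[:2]/p[2]
E
python3 - <<'E'
from h import *
a,ca=snap('top','top.png'); b,cb=snap('side','side.png')
for c,cal in(('top',ca),('side',cb)):
  print(c)
  for n,z in dict(card=10,card_tab=102,card_tail=55,card_nose=30,stand=0,flat_card=10,can_card=10,bay=0,bay_stop=12,roller=139,mouthpiece=0,lamp_socket=0,terminal_strip=0,dial_wheel=0,magnifier=0).items():
    for r in spot_point(c,n)[:3]: print(n,np.round(r['xy']),round(r['p'],2),ray(cal,r['xy'],z).round())
s=get_state();print(s['tool_pos'],s['eef_rot'],s['time_s'])
E
```

```text
top
card [166. 298.] 0.65 [269. 443.  10.]
card [202. 214.] 0.63 [549. 337.  10.]
card_tab [193. 210.] 0.85 [545. 346. 102.]
card_tail [199. 236.] 0.9 [470. 335.  55.]
card_tail [143. 317.] 0.88 [214. 499.  55.]
card_tail [217. 216.] 0.29 [534. 279.  55.]
card_nose [184. 274.] 0.84 [346. 385.  30.]
card_nose [201. 193.] 0.57 [618. 341.  30.]
stand [221. 215.] 0.69 [547. 276.   0.]
flat_card [215. 221.] 0.81 [526. 295.  10.]
flat_card [202. 190.] 0.34 [633. 343.  10.]
can_card [232. 214.] 0.74 [551. 236.  10.]
can_card [201. 214.] 0.4 [550. 341.  10.]
bay [369. 231.] 0.6 [ 495. -231.    0.]
bay_stop [390. 232.] 0.77 [ 490. -302.   12.]
bay_stop [197. 209.] 0.71 [568. 357.  12.]
roller [382. 188.] 0.55 [ 607. -246.  139.]
roller [199. 191.] 0.26 [599. 321. 139.]
mouthpiece [380. 281.] 0.79 [ 325. -260.    0.]
mouthpiece [295. 166.] 0.6 [726.  21.   0.]
lamp_socket [196. 238.] 0.73 [467. 358.   0.]
lamp_socket [294. 166.] 0.46 [726.  25.   0.]
terminal_strip [269. 267.] 0.74 [371. 108.   0.]
terminal_strip [381. 189.] 0.29 [ 641. -280.    0.]
dial_wheel [330. 266.] 0.72 [377. -98.   0.]
[... 563 characters left out ...]
0.]
can_card [265. 185.] 0.9 [551. 242.  10.]
can_card [250. 166.] 0.42 [542. 343.  10.]
bay [336. 323.] 0.91 [ 509. -241.    0.]
bay_stop [344. 344.] 0.86 [ 493. -294.   12.]
roller [385. 284.] 0.42 [ 605. -260.  139.]
roller [246. 143.] 0.33 [526. 309. 139.]
mouthpiece [273. 361.] 0.67 [ 336. -251.    0.]
lamp_socket [354. 217.] 0.83 [729.  12.   0.]
terminal_strip [230. 236.] 0.65 [380. 115.   0.]
dial_wheel [261. 301.] 0.62 [ 374. -106.    0.]
magnifier [410. 254.] 0.56 [ 791. -167.    0.]
magnifier [248. 145.] 0.22 [584. 450.   0.]
magnifier [259. 302.] 0.22 [ 368. -107.    0.]
[173.47756586 495.4557887  195.69276117] [ 1.67602341e-01  9.85854682e-01 -2.38068474e-05 -1.65720542e-05] 1.6
```

```bash
python3 -c "
import cv2;a=cv2.imread('pics/top.png');b=cv2.imread('pics/side.png')
cv2.imwrite('pics/topz.png',cv2.resize(a[130:340,110:430],(800,525),interpolation=cv2.INTER_CUBIC))
cv2.imwrite('pics/sidez.png',cv2.resize(b[110:380,100:460],(800,600),interpolation=cv2.INTER_CUBIC))"
```

```text
(no output)
```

View pics/topz.png

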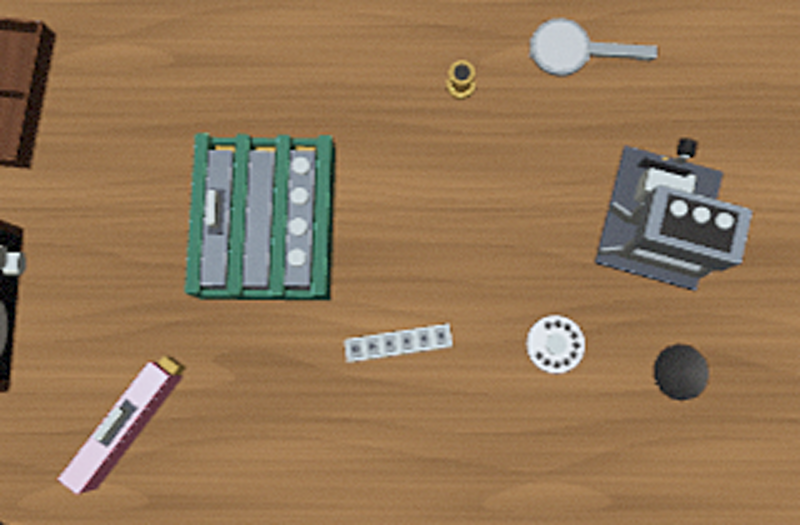

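View pics/sidez.png

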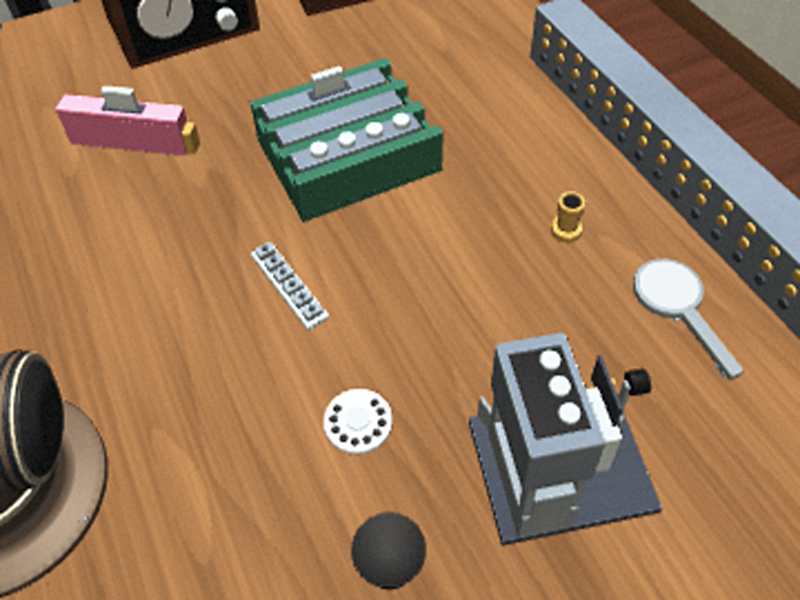

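The grey card with the tab is in the +y pocket of the stand (left, zoom px 215,210). The pink look-alike lies at lower left and the bay at right, with its mouth facing the stand side. Next I'll move above the stand for a wrist look.

```bash
cat >> h.py <<'E'
def plan(pos,yaw,n,f=60):
    "rows to TCP pos (mm), tool down, tool y at world angle yaw (deg)"
    s=get_state();p=np.array(s['tool_pos']);R=Ro.from_quat(s['eef_rot'])
    y=np.radians(yaw);Y=np.array([np.cos(y),np.sin(y),0]);Z=np.array([0,0,-1.]);X=np.cross(Y,Z)
    T=Ro.from_matrix(np.c_[X,Y,Z]);w=(R.inv()*T).as_rotvec();out=[]
    for k in range(n):
        Rk=R*Ro.from_rotvec(w*k/n)
        d=Rk.inv().apply((np.array(pos)-p)/n)/150
        out.append([f]+d.round(3).tolist()+(w/n/(np.pi/2)).round(3).tolist())
    print(str(out).replace(' ',''),'tcp',p.round(1),'yaw',np.degrees(np.arctan2(*R.apply([0,1,0])[1::-1])).round(2),'F',np.round(s['contact_force'],1),'t',s['time_s'],'open',round(s['opening'],1))
E
python3 - <<'E'
from h import *
c=get_calibration('wrist');s=get_state();R=np.array(c['R']);t=np.array(c['t']).ravel()
T=Ro.from_quat(s['eef_rot']);print(T.inv().apply(-R.T@t-np.array(s['tool_pos'])),(R@T.as_matrix()).round(2),c['mtx'])
plan([500,345,290],91,10)
E
```

```text
[  84.30824045   -0.47783875 -177.32159005] [[-0.    1.    0.  ]
 [-0.95  0.   -0.33]
 [-0.33 -0.    0.95]] [[321.48656674   0.         282.8607687 ]
 [  0.         321.48656674 211.84952448]
 [  0.           0.           1.        ]]
[[60,-0.239,-0.023,-0.063,-0.0,-0.0,-0.023],[60,-0.238,-0.031,-0.063,-0.0,-0.0,-0.023],[60,-0.236,-0.04,-0.063,-0.0,-0.0,-0.023],[60,-0.235,-0.048,-0.063,-0.0,-0.0,-0.023],[60,-0.233,-0.056,-0.063,-0.0,-0.0,-0.023],[60,-0.231,-0.064,-0.063,-0.0,-0.0,-0.023],[60,-0.228,-0.073,-0.063,-0.0,-0.0,-0.023],[60,-0.226,-0.081,-0.063,-0.0,-0.0,-0.023],[60,-0.223,-0.089,-0.063,-0.0,-0.0,-0.023],[60,-0.219,-0.096,-0.063,-0.0,-0.0,-0.023]] tcp [173.5 495.5 195.7] yaw 70.7 F [-0.3  0.6 -0.4] t 1.6 open 85.0
```

Request:
{"fn": "send_rows", "kwargs": {
  "series": [
    [[60, -0.239, -0.023, -0.063, 0, 0, -0.023], [60, -0.238, -0.031, -0.063, 0, 0, -0.023], [60, -0.236, -0.04, -0.063, 0, 0, -0.023], [60, -0.235, -0.048, -0.063, 0, 0, -0.023], [60, -0.233, -0.056, -0.063, 0, 0, -0.023], [60, -0.231, -0.064, -0.063, 0, 0, -0.023], [60, -0.228, -0.073, -0.063, 0, 0, -0.023], [60, -0.226, -0.081, -0.063, 0, 0, -0.023], [60, -0.223, -0.089, -0.063, 0, 0, -0.023], [60, -0.219, -0.096, -0.063, 0, 0, -0.023], [60, 0, 0, 0, 0, 0, 0], [60, 0, 0, 0, 0, 0, 0]]
  ]
}}

```text
time_s: 3.1
tool_pos: [500.2, 346.0, 289.9]
eef_rot: [-0.012, 1.0, -0.0, -0.0]
contact_force: [-0.1, 1.0, 1.4]
opening: 60.3
gripper_force: 0.0
```

```bash
python3 - <<'E'
from h import *
a,c=snap('wrist','w1.png')
print(get_state()['tool_pos'])
for n,z in dict(card_tab=102,card_tail=55,card_nose=30,stand=0,card=10,flat_card=10,can_card=10).items():
    for r in spot_point('wrist',n)[:2]: print(n,np.round(r['xy']),round(r['p'],2),ray(c,r['xy'],z).round(1))
g=[(536,346),(550,350)]
E
```

```text
[499.82690275 346.16301906 289.94761889]
card_tab [279. 210.] 0.57 [538.8 341.1 102. ]
card_tail [280. 144.] 0.8 [467.5 340.6  55. ]
card_tail [277. 212.] 0.17 [557.5 338.7  55. ]
card_nose [327.  46.] 0.91 [351.  395.5  30. ]
stand [247. 185.] 0.7 [535.5 292.1   0. ]
card [278. 190.] 0.85 [538.7 338.7  10. ]
flat_card [241. 190.] 0.82 [540.6 283.9  10. ]
can_card [206. 187.] 0.75 [536.9 233.7  10. ]
```

View pics/w1.png

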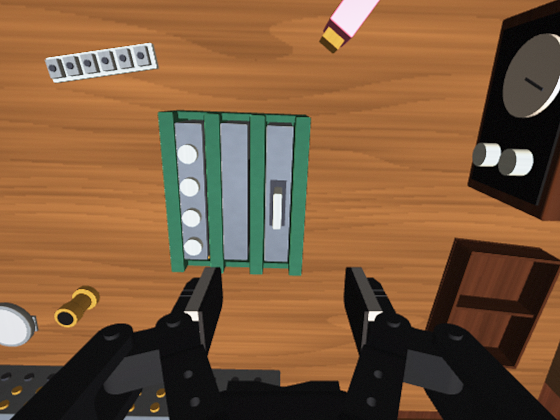

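The tabbed card fills the pocket at right (px 264–293, rows 124–263), and its tab's light top runs along x≈277, rows 193–228.

```bash
python3 - <<'E'
from h import *
c=get_calibration('wrist')
for p in [(267,125),(293,125),(264.5,262),(288.5,263)]: print(ray(c,p,80).round(1))
for p in [(278,193),(276.5,228)]: print('tab',ray(c,p,114).round(1))
im=cv2.imread('pics/w1.png');print(im[210,262:300].tolist())
for p in [(160,112),(310,117),(172,271),(301,274)]: print('stand',ray(c,p,76).round(1))
E
```

```text
[442.6 325.5  80. ]
[441.8 355.8  80. ]
[621.4 323.7  80. ]
[622.1 356.1  80. ]
tab [515.  340.3 114. ]
tab [558.  339.4 114. ]
[[112, 144, 71], [68, 92, 44], [19, 31, 14], [135, 129, 124], [176, 161, 153], [179, 162, 152], [178, 162, 152], [140, 126, 118], [98, 88, 84], [91, 79, 77], [73, 63, 61], [208, 218, 215], [245, 244, 240], [243, 241, 236], [241, 240, 234], [238, 237, 231], [238, 236, 231], [241, 239, 234], [251, 249, 245], [183, 178, 172], [74, 65, 64], [91, 79, 77], [88, 77, 76], [155, 142, 133], [179, 163, 153], [178, 161, 151], [184, 166, 157], [131, 120, 111], [44, 47, 36], [44, 66, 32], [89, 119, 59], [101, 131, 63], [102, 131, 64], [99, 129, 62], [98, 128, 61], [100, 129, 63], [98, 128, 62], [100, 129, 63]]
stand [431.4 200.6  76. ]
stand [432.6 375.5  76. ]
stand [640.6 196.3  76. ]
stand [640.8 374.   76. ]
```

```bash
python3 - <<'E'
from h import *
plan([537,340,84],89.5,8,50)
E
```

```text
[[50,-0.031,-0.006,0.172,0.0,0.0,0.003],[50,-0.031,-0.006,0.172,0.0,0.0,0.003],[50,-0.031,-0.006,0.172,0.0,0.0,0.003],[50,-0.031,-0.006,0.172,0.0,0.0,0.003],[50,-0.031,-0.005,0.172,0.0,0.0,0.003],[50,-0.031,-0.005,0.172,0.0,0.0,0.003],[50,-0.031,-0.005,0.172,0.0,0.0,0.003],[50,-0.031,-0.005,0.172,0.0,0.0,0.003]] tcp [500.1 346.2 290.3] yaw 91.45 F [0.6 0.3 0.2] t 3.5 open 60.0
```

Request:
{"fn": "send_rows", "kwargs": {
  "series": [
    [[50, -0.061, -0.012, 0.17, 0, 0, 0.006], [50, -0.061, -0.012, 0.17, 0, 0, 0.006], [50, -0.061, -0.01, 0.17, 0, 0, 0.006], [50, -0.061, -0.01, 0.17, 0, 0, 0.006], [50, 0, 0, 0.172, 0, 0, 0], [50, 0, 0, 0.172, 0, 0, 0], [50, 0, 0, 0.172, 0, 0, 0], [50, 0, 0, 0.172, 0, 0, 0], [50, 0, 0, 0, 0, 0, 0], [0, 0, 0, 0, 0, 0, 0], [0, 0, 0, 0, 0, 0, 0], [0, 0, 0, 0, 0, 0, 0], [0, 0, 0, 0, 0, 0, 0], [0, 0, 0, 0, 0, 0, 0], [0, 0, 0, 0, 0, 0, 0]]
  ],
  "squeeze": 50
}}

```text
time_s: 5.38
tool_pos: [537.2, 339.7, 85.0]
eef_rot: [0.007, 1.0, -0.0, -0.0]
contact_force: [-0.1, -0.5, -0.8]
opening: -0.2
gripper_force: 0.0
```

```bash
python3 - <<'E'
from h import *
a,c=snap('wrist'); b,cb=snap('side')
cv2.imwrite('pics/g1.png',np.hstack([cv2.resize(a[100:400,130:430],(400,400)),cv2.resize(b[100:220,190:310],(400,400))])[:,:,::-1])
s=get_state();print(s['opening'],s['gripper_force'],s['eef_rot'])
E
```

```text
-0.06755423163553942 0.0 [ 6.61487581e-03  9.99978120e-01 -2.09029498e-05 -4.26859943e-05]
```

View pics/g1.png

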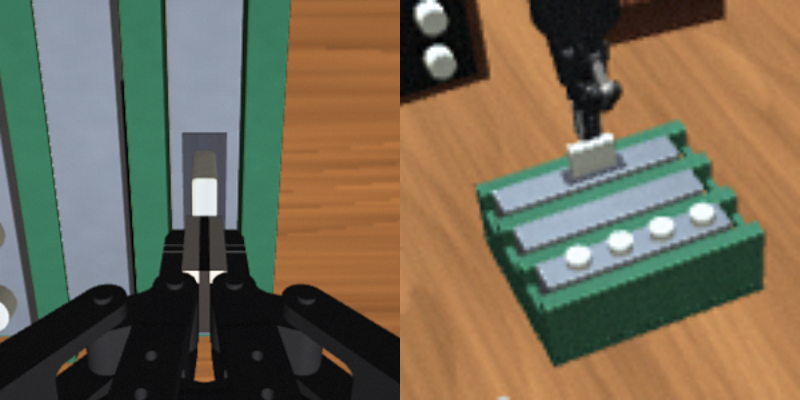

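```bash
python3 - <<'E'
from h import *
c=get_calibration('wrist');s=get_state()
for r,z in ((150,80),(177,114),(215,114),(133,80)): print(r,ray(c,(130+204*.75,100+r*.75),z).round(1))
print('tcp proj',proj(c,s['tool_pos']),proj(c,np.array(s['tool_pos'])+[-11,0,0]))
cs=get_calibration('side')
q=np.array(s['tool_pos']);u=proj(cs,q);print((u-[190,100])*400/120)
for X in ([537,340,114],[515,340,114],[559,340,114],[537,340,80]):
  u=proj(cs,X);print(X,(u-[190,100])*400/120, (proj(c,X)-[130,100])/.75)
E
```

```text
150 [516.  339.4  80. ]
177 [514.9 339.4 114. ]
215 [530.8 339.2 114. ]
133 [508.  339.5  80. ]
tcp proj [283.94107582 248.09985133] [283.71404025 231.32884175]
[188.69400165 164.50981096]
[537, 340, 114] [185.80622581 140.17534743] [206.24067707 229.27589319]
[515, 340, 114] [163.6952864  147.47678768] [205.56203986 177.31236619]
[559, 340, 114] [207.68003464 132.95221207] [206.86364072 276.97647324]
[537, 340, 80] [188.86840371 168.39270533] [205.91249198 192.60323042]
```

The tips end near the tab's top (side view ≈ (190,140) in the crop, where z≈114), though the reported TCP is at 85. The fingers closed above the tab, so they are about 30 mm shorter than reported. I'll reopen, go down 20 mm and close again.

Request:
{"fn": "send_rows", "kwargs": {
  "series": [
    [[45, 0, 0, -0.05, 0, 0, 0], [45, 0, 0, 0, 0, 0, 0], [45, 0, 0, 0, 0, 0, 0], [45, 0, 0, 0.06, 0, 0, 0], [45, 0, 0, 0.06, 0, 0, 0], [45, 0, 0, 0.063, 0, 0, 0], [0, 0, 0, 0, 0, 0, 0], [0, 0, 0, 0, 0, 0, 0], [0, 0, 0, 0, 0, 0, 0], [0, 0, 0, 0, 0, 0, 0], [0, 0, 0, 0, 0, 0, 0]]
  ],
  "squeeze": 50
}}

```text
time_s: 6.85
tool_pos: [537.3, 339.7, 65.2]
eef_rot: [0.007, 1.0, 0.0, 0.0]
contact_force: [-0.5, -0.1, -0.2]
opening: 8.4
gripper_force: 51.6
```

```bash
python3 - <<'E'
from h import *
a,c=snap('wrist'); b,cb=snap('side')
cv2.imwrite('pics/g2.png',np.hstack([cv2.resize(a[100:400,130:430],(400,400)),cv2.resize(b[100:220,190:310],(400,400),interpolation=cv2.INTER_CUBIC)])[:,:,::-1])
E
```

```text
(no output)
```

View pics/g2.png

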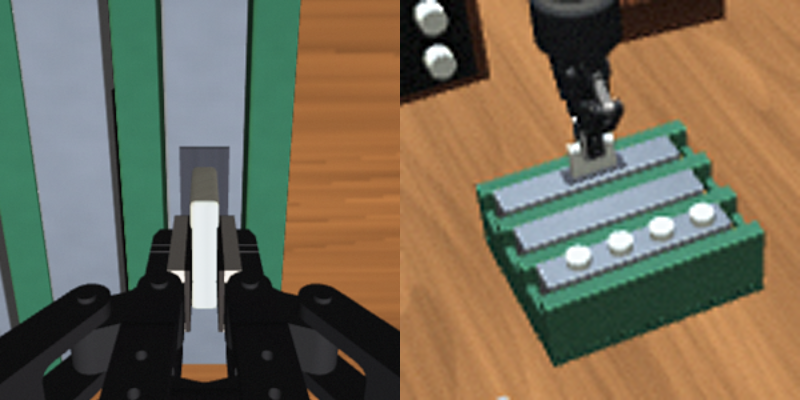

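Request:
{"fn": "send_rows", "kwargs": {
  "series": [
    [[0, 0, 0, -0.1, 0, 0, 0], [0, 0, 0, -0.173, 0, 0, 0], [0, 0, 0, -0.173, 0, 0, 0], [0, 0, 0, -0.173, 0, 0, 0], [0, 0, 0, -0.173, 0, 0, 0], [0, 0, 0, -0.1, 0, 0, 0], [0, 0, 0, 0, 0, 0, 0]]
  ]
}}

```text
time_s: 7.82
tool_pos: [537.7, 340.0, 200.2]
eef_rot: [0.007, 1.0, 0.001, 0.001]
contact_force: [-0.1, -0.5, -3.2]
opening: 8.6
gripper_force: 51.4
```

```bash
python3 - <<'E'
from h import *
plan([541,-17,195],-10.5,18,0)
E
```

```text
[[0,-0.003,-0.132,0.002,0.0,0.0,0.062],[0,-0.016,-0.131,0.002,0.0,0.0,0.062],[0,-0.028,-0.129,0.002,0.0,0.0,0.062],[0,-0.041,-0.126,0.002,0.0,0.0,0.062],[0,-0.053,-0.121,0.002,0.0,0.0,0.062],[0,-0.064,-0.116,0.002,0.0,0.0,0.062],[0,-0.075,-0.109,0.002,0.0,0.0,0.062],[0,-0.085,-0.101,0.002,0.0,0.0,0.062],[0,-0.095,-0.093,0.002,0.0,0.0,0.062],[0,-0.103,-0.083,0.002,0.0,0.0,0.062],[0,-0.111,-0.073,0.002,0.0,0.0,0.062],[0,-0.117,-0.062,0.002,0.0,0.0,0.062],[0,-0.122,-0.05,0.002,0.0,0.0,0.062],[0,-0.127,-0.038,0.002,0.0,0.0,0.062],[0,-0.13,-0.026,0.002,0.0,0.0,0.062],[0,-0.132,-0.013,0.002,0.0,0.0,0.062],[0,-0.132,-0.0,0.002,0.0,0.0,0.062],[0,-0.132,0.013,0.002,0.0,0.0,0.062]] tcp [537.7 340.  200.2] yaw 89.24 F [-0.1 -0.5 -3.2] t 7.825 open 8.6
```

Request:
{"fn": "send_rows", "kwargs": {
  "series": [
    [[0, -0.003, -0.132, 0.002, 0, 0, 0.062], [0, -0.016, -0.131, 0.002, 0, 0, 0.062], [0, -0.028, -0.129, 0.002, 0, 0, 0.062], [0, -0.041, -0.126, 0.002, 0, 0, 0.062], [0, -0.053, -0.121, 0.002, 0, 0, 0.062], [0, -0.064, -0.116, 0.002, 0, 0, 0.062], [0, -0.075, -0.109, 0.002, 0, 0, 0.062], [0, -0.085, -0.101, 0.002, 0, 0, 0.062], [0, -0.095, -0.093, 0.002, 0, 0, 0.062], [0, -0.103, -0.083, 0.002, 0, 0, 0.062], [0, -0.111, -0.073, 0.002, 0, 0, 0.062], [0, -0.117, -0.062, 0.002, 0, 0, 0.062], [0, -0.122, -0.05, 0.002, 0, 0, 0.062], [0, -0.127, -0.038, 0.002, 0, 0, 0.062], [0, -0.13, -0.026, 0.002, 0, 0, 0.062], [0, -0.132, -0.013, 0.002, 0, 0, 0.062], [0, -0.132, 0, 0.002, 0, 0, 0.062], [0, -0.132, 0.013, 0.002, 0, 0, 0.062], [0, 0, 0, 0, 0, 0, 0], [0, 0, 0, 0, 0, 0, 0]]
  ]
}}

```text
time_s: 10.32
tool_pos: [538.1, -17.3, 192.7]
eef_rot: [0.772, 0.635, -0.0, -0.001]
contact_force: [-0.4, 0.9, -2.4]
opening: 8.1
gripper_force: 51.4
```

```bash
python3 - <<'E'
from h import *
a,c=snap('wrist'); b,cb=snap('side')
cv2.imwrite('pics/g3.png',np.hstack([cv2.resize(a,(448,336)),cv2.resize(b[160:400,200:440],(336,336),interpolation=cv2.INTER_CUBIC)])[:,:,::-1])
plan([541,-17,57],-10.5,8,0)
E
```

```text
[[0,0.0,0.002,0.113,-0.0,-0.0,-0.001],[0,0.0,0.002,0.113,-0.0,-0.0,-0.001],[0,0.0,0.002,0.113,-0.0,-0.0,-0.001],[0,0.0,0.002,0.113,-0.0,-0.0,-0.001],[0,0.0,0.002,0.113,-0.0,-0.0,-0.001],[0,0.0,0.002,0.113,-0.0,-0.0,-0.001],[0,0.0,0.002,0.113,-0.0,-0.0,-0.001],[0,0.0,0.002,0.113,-0.0,-0.0,-0.001]] tcp [538.2 -17.  193.1] yaw -11.11 F [-0.5  0.2 -1.7] t 10.425 open 8.3
```

View pics/g3.png

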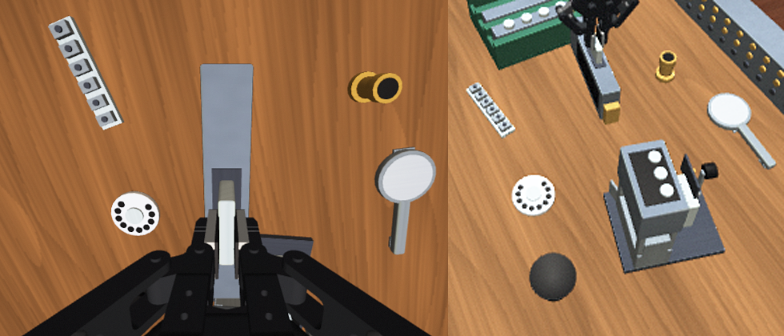

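The card hangs level in the grip with its brass nose toward the bay, clear of everything. Now I'll lower it, release and back off upward.

Request:
{"fn": "send_rows", "kwargs": {
  "series": [
    [[0, 0, 0, 0.13, 0, 0, 0], [0, 0, 0, 0.13, 0, 0, 0], [0, 0, 0, 0.13, 0, 0, 0], [0, 0, 0, 0.13, 0, 0, 0], [0, 0, 0, 0.13, 0, 0, 0], [0, 0, 0, 0.13, 0, 0, 0], [0, 0, 0, 0.05, 0, 0, 0], [0, 0, 0, 0.04, 0, 0, 0], [0, 0, 0, 0.03, 0, 0, 0], [0, 0, 0, 0.01, 0, 0, 0], [0, 0, 0, 0.005, 0, 0, 0], [0, 0, 0, 0, 0, 0, 0]]
  ]
}}

```text
time_s: 11.92
tool_pos: [538.6, -17.7, 56.5]
eef_rot: [0.773, 0.635, 0.0, 0.0]
contact_force: [0.3, -0.2, -2.1]
opening: 8.5
gripper_force: 51.4
```

Request:
{"fn": "send_rows", "kwargs": {
  "series": [
    [[0, 0, 0, 0.005, 0, 0, 0], [0, 0, 0, 0.005, 0, 0, 0], [0, 0, 0, 0, 0, 0, 0]]
  ]
}}

```text
time_s: 12.3
tool_pos: [538.6, -17.7, 55.2]
eef_rot: [0.773, 0.635, 0.0, 0.0]
contact_force: [-0.7, -1.0, 1.8]
opening: 8.7
gripper_force: 51.9
```

Request:
{"fn": "send_rows", "kwargs": {
  "series": [
    [[45, 0, 0, 0, 0, 0, 0], [45, 0, 0, 0, 0, 0, 0], [45, 0, 0, 0, 0, 0, 0], [45, 0, 0, 0, 0, 0, 0], [45, 0, 0, -0.1, 0, 0, 0], [45, 0, 0, -0.2, 0, 0, 0], [45, 0, 0, -0.25, 0, 0, 0], [45, 0, 0, -0.25, 0, 0, 0], [45, 0, 0, -0.25, 0, 0, 0], [45, 0, 0, -0.25, 0, 0, 0], [45, 0, 0, -0.1, 0, 0, 0], [45, 0, 0, 0, 0, 0, 0], [45, 0, 0, 0, 0, 0, 0]]
  ]
}}

```text
time_s: 13.92
tool_pos: [538.2, -17.6, 264.3]
eef_rot: [0.773, 0.635, -0.0, -0.0]
contact_force: [-0.8, -0.4, -0.2]
opening: 44.8
gripper_force: 0.0
```

```bash
python3 - <<'E'
from h import *
a,c=snap('wrist','w2.png')
for n,z in dict(card=0,card_tab=92,card_tail=45,card_nose=20,bay=0,bay_stop=12,roller=139).items():
    for r in spot_point('wrist',n)[:2]: print(n,np.round(r['xy']),round(r['p'],2),ray(c,r['xy'],z).round(1))
s=get_state();print(s['tool_pos'])
E
```

```text
card [287. 166.] 0.63 [542.9 -20.7   0. ]
card_tab [286. 182.] 0.92 [540.3 -20.7  92. ]
card_tail [285. 113.] 0.77 [553.3  50.   45. ]
bay [287. 305.] 0.7 [ 499.1 -243.8    0. ]
bay_stop [285. 335.] 0.65 [ 486.9 -291.    12. ]
roller [286. 334.] 0.26 [ 508.2 -184.9  139. ]
[538.2848082  -17.62283828 264.41027226]
```

View pics/w2.png

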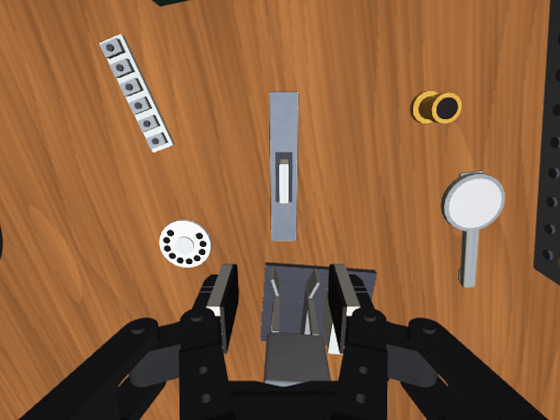

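The card stands released, running from (284,92) to (283,240) px. The plate's mouth-edge corners are at (264,263) and (376,270), and the lead-in flares are at (275,280) and (315,280).

```bash
python3 - <<'E'
from h import *
c=get_calibration('wrist')
A=ray(c,(264.5,263),12);B=ray(c,(376,270),12);d=(B-A)[:2];L=np.hypot(*d);print(A,B,L,'bay y dir',np.degrees(np.arctan2(d[1],d[0])))
y=d/L;x=np.array([y[1],-y[0]]);print('bay o',A[:2]+44*y+70*x, B[:2]-126*y+70*x)
a,b,e,f=[ray(c,p,70)[:2] for p in [(270,92),(298.5,92),(271.5,240),(296,240)]]
print(a,b,e,f);t=(a+b)/2;n=(e+f)/2;print('tail',t,'nose top',n,np.hypot(*(n-t)),np.degrees(np.arctan2(*(n-t)[::-1])))
ct=get_calibration('top');im=cv2.imread('pics/top.png')
# top-view plate corners: mouth edge
P=[ray(ct,(110+u/2.5,130+v/2.5),12)[:2] for u,v in ((625,147),(597,263),(697,290),(722,170))];print(np.round(P,1),np.degrees(np.arctan2(*(P[0]-P[1])[::-1])))
E
```

```text
[ 482.44371652 -155.69515418   12.        ] [ 644.99065528 -199.86435941   12.        ] 168.4411647746721 bay y dir -15.20202841005576
bay o [ 506.54839987 -234.78348607] [ 505.04411263 -234.37472309]
[542.18895572  75.77138449] [572.48423336  69.76815896] [507.76769829 -95.89101855] [ 538.10247554 -101.88607501]
tail [557.33659454  72.76977172] nose top [522.93508692 -98.88854678] 175.07153405966397 -101.33234645723925
[[ 639.2 -204.4]
 [ 477.7 -160.6]
 [ 441.3 -293.6]
 [ 606.7 -336.7]] -15.17585291114337
```

```bash
python3 - <<'E'
from h import *
plan([553,52,264],-11.3,4,65)
E
```

```text
[[65,0.119,0.002,0.001,-0.0,0.0,0.0],[65,0.119,0.001,0.001,-0.0,0.0,0.0],[65,0.119,0.001,0.001,-0.0,0.0,0.0],[65,0.119,0.001,0.001,-0.0,0.0,0.0]] tcp [538.3 -17.6 264.4] yaw -11.2 F [-0.6  0.3  0.3] t 14.325 open 45.0
```

Request:
{"fn": "send_rows", "kwargs": {
  "series": [
    [[65, 0.119, 0.002, 0, 0, 0, 0], [65, 0.119, 0.001, 0, 0, 0, 0], [65, 0.119, 0.001, 0, 0, 0, 0], [65, 0.119, 0.001, 0, 0, 0, 0], [65, 0, 0, 0.2, 0, 0, 0], [65, 0, 0, 0.2, 0, 0, 0], [65, 0, 0, 0.2, 0, 0, 0], [65, 0, 0, 0.2, 0, 0, 0], [65, 0, 0, 0.2, 0, 0, 0], [65, 0, 0, 0.2, 0, 0, 0], [65, 0, 0, 0.2, 0, 0, 0], [65, 0, 0, 0.2, 0, 0, 0], [65, 0, 0, 0.1, 0, 0, 0], [65, 0, 0, 0.05, 0, 0, 0], [65, 0, 0, 0, 0, 0, 0]]
  ]
}}

```text
time_s: 16.2
tool_pos: [553.3, 52.5, 2.5]
eef_rot: [0.773, 0.635, 0.0, 0.0]
contact_force: [0.6, -0.0, 0.7]
opening: 65.0
gripper_force: 0.0
```

```bash
python3 - <<'E'
from h import *
a,c=snap('wrist'); b,cb=snap('side')
cv2.imwrite('pics/g4.png',np.hstack([cv2.resize(a[0:400,80:480],(400,400)),cv2.resize(b[150:270,240:360],(400,400),interpolation=cv2.INTER_CUBIC)])[:,:,::-1])
plan([553,52,2],-11.3,2,65)
E
```

```text
[[65,-0.002,-0.002,0.004,0.0,-0.0,0.001],[65,-0.002,-0.002,0.004,0.0,-0.0,0.001]] tcp [553.8  52.4   3.2] yaw -11.2 F [-0.2 -0.1  0.1] t 16.3 open 65.4
```

View pics/g4.png

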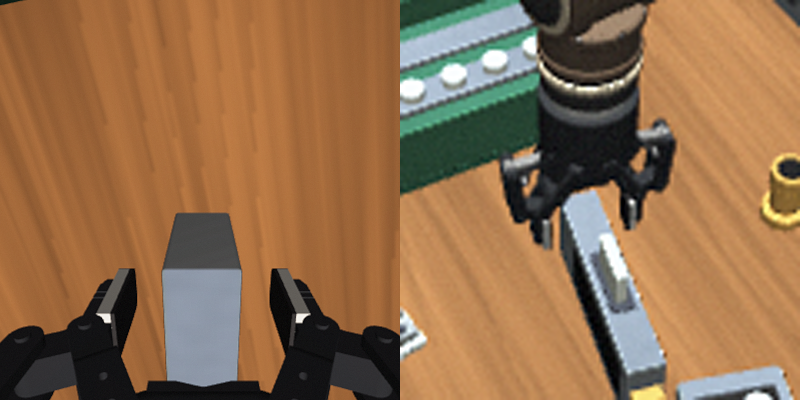

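The fingers straddle the tail evenly, card centred between the pads, so I'll close.

Request:
{"fn": "send_rows", "kwargs": {
  "series": [
    [[20, 0, 0, 0.01, 0, 0, 0], [20, 0, 0, 0, 0, 0, 0], [20, 0, 0, 0, 0, 0, 0], [20, 0, 0, 0, 0, 0, 0], [20, 0, 0, 0, 0, 0, 0], [20, 0, 0, 0, 0, 0, 0], [20, 0, 0, -0.05, 0, 0, 0], [20, 0, 0, -0.1, 0, 0, 0], [20, 0, 0, 0, 0, 0, 0]]
  ],
  "squeeze": 90
}}

```text
time_s: 17.42
tool_pos: [554.1, 52.4, 24.7]
eef_rot: [0.773, 0.635, 0.001, 0.001]
contact_force: [0.6, 0.8, -2.1]
opening: 31.0
gripper_force: 89.2
```

```bash
python3 - <<'E'
from h import *
a,c=snap('wrist'); b,cb=snap('side')
cv2.imwrite('pics/g5.png',np.hstack([cv2.resize(a[0:400,80:480],(400,400)),cv2.resize(b[150:350,240:440],(400,400),interpolation=cv2.INTER_CUBIC)])[:,:,::-1])
for n,z in dict(bay=0,bay_stop=12,roller=139).items():
    for r in spot_point('side',n)[:1]: print(n,np.round(r['xy']),round(r['p'],2),ray(cb,r['xy'],z).round(1))
o=np.array([505.8,-234.6]);x=np.radians(-105.2);x=np.array([np.cos(x),np.sin(x)]);y=np.array([-x[1],x[0]])
f=lambda u,v,z:(proj(cb,[*(o+u*x+v*y),z])).round(0)
for q in [(-70,-44,12),(-70,126,12),(70,-44,12),(70,126,12),(-45,-34,200),(-45,34,200),(70,-34,200),(70,34,200)]: print(q,f(*q))
s=get_state();print(s['tool_pos'],s['contact_force'],s['ft_torque'])
E
```

```text
bay [338. 326.] 0.65 [ 508.8 -250.2    0. ]
bay_stop [343. 342.] 0.58 [ 494.  -291.5   12. ]
roller [385. 282.] 0.66 [ 607.  -258.1  139. ]
(-70, -44, 12) [309. 296.]
(-70, 126, 12) [374. 283.]
(70, -44, 12) [324. 352.]
(70, 126, 12) [396. 336.]
(-45, -34, 200) [320. 263.]
(-45, 34, 200) [352. 257.]
(70, -34, 200) [337. 314.]
(70, 34, 200) [371. 307.]
[552.64560035  52.21595431  22.76669207] [-0.11306122  0.16924888 -2.7913893 ] [ 0.12077051 -0.01378621 -0.04077034]
```

View pics/g5.png

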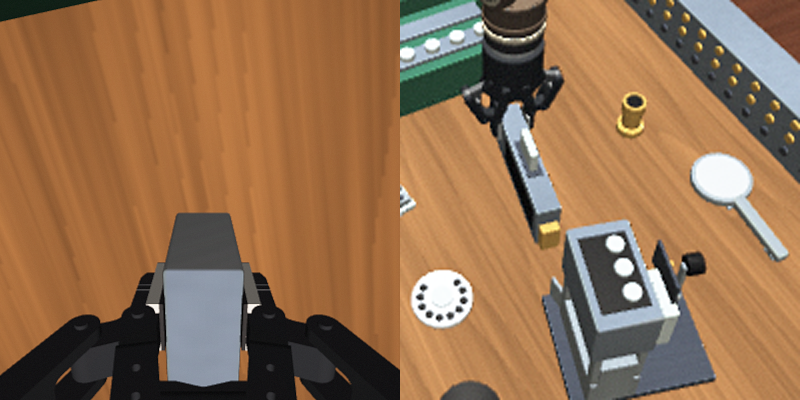

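The card is held level by its tail (opening 31) and the nose is clear of the bay. Next I'll align it with the bay axis.

```bash
python3 - <<'E'
from h import *
plan([571.5,8.2,17.5],-15.2,5,20)
E
```

```text
[[20,-0.053,0.036,0.007,-0.0,0.0,0.009],[20,-0.052,0.037,0.007,-0.0,0.0,0.009],[20,-0.052,0.038,0.007,-0.0,0.0,0.009],[20,-0.051,0.038,0.007,-0.0,0.0,0.009],[20,-0.051,0.039,0.007,-0.0,0.0,0.009]] tcp [552.6  52.2  22.8] yaw -11.2 F [-0.1  0.2 -2.8] t 17.675 open 31.0
```

Request:
{"fn": "send_rows", "kwargs": {
  "series": [
    [[20, -0.053, 0.036, 0.007, 0, 0, 0.009], [20, -0.052, 0.037, 0.007, 0, 0, 0.009], [20, -0.052, 0.038, 0.007, 0, 0, 0.009], [20, -0.051, 0.038, 0.007, 0, 0, 0.009], [20, -0.051, 0.039, 0.007, 0, 0, 0.009], [20, 0, 0, 0, 0, 0, 0], [20, 0, 0, 0, 0, 0, 0]]
  ]
}}

```text
time_s: 18.55
tool_pos: [571.8, 8.1, 17.9]
eef_rot: [0.795, 0.607, -0.0, -0.0]
contact_force: [-0.2, -0.4, -2.0]
opening: 30.6
gripper_force: 89.2
```

```bash
python3 - <<'E'
from h import *
a,c=snap('top'); b,cb=snap('side')
cv2.imwrite('pics/g6.png',np.hstack([cv2.resize(a[160:260,320:420],(400,400),interpolation=cv2.INTER_CUBIC),cv2.resize(b[220:370,280:430],(400,400),interpolation=cv2.INTER_CUBIC)])[:,:,::-1])
plan([571.5,8.2,17.5],-15.2,2,20)
T=np.array([571.5,8.2]);x=np.radians(-105.2);x=np.array([np.cos(x),np.sin(x)]);y=np.array([-x[1],x[0]])
ct=get_calibration('top')
N=T+x*(72+95)
for q in ([*(N+12*y),57],[*(N-12*y),57]): print((proj(ct,q)-[320,160])*4,(proj(cb,q)-[280,220])*400/150)
E
```

```text
[[20,-0.001,-0.001,0.002,-0.0,-0.0,-0.0],[20,-0.001,-0.001,0.002,-0.0,-0.0,-0.0]] tcp [571.8   8.4  18. ] yaw -15.22 F [-0.   0.6 -2.8] t 18.65 open 31.2
[116.16103866 219.13077743] [134.14170137 153.80441387]
[109.37623672 246.90042894] [108.57731342 158.748849  ]
```

View pics/g6.png

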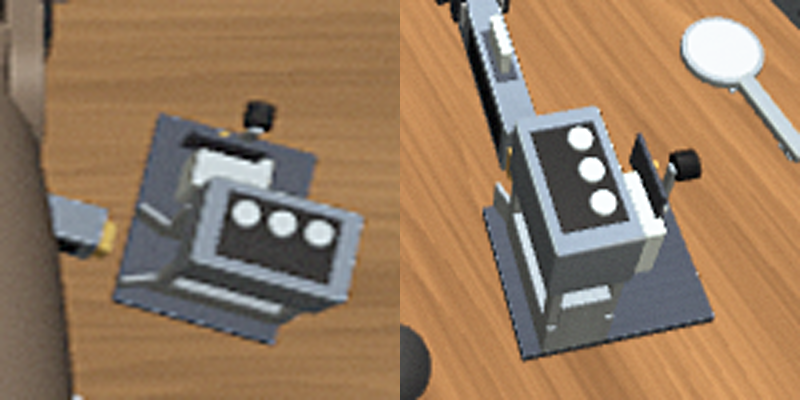

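In the top view the nose (108,238) lies on the line to the midpoint of the lead-in flares (129,244), off by about 1 mm. The card is aligned, so I'll slide it in.

Request:
{"fn": "send_rows", "kwargs": {
  "series": [
    [[20, -0.07, -0.007, 0, 0, 0, 0], [20, -0.07, 0, 0, 0, 0, 0], [20, -0.07, 0, 0, 0, 0, 0], [20, -0.07, 0, 0, 0, 0, 0], [20, -0.07, 0, 0, 0, 0, 0], [20, 0, 0, 0, 0, 0, 0]]
  ]
}}

```text
time_s: 19.4
tool_pos: [556.8, -43.1, 17.9]
eef_rot: [0.795, 0.607, -0.0, -0.0]
contact_force: [-0.5, 0.1, -1.7]
opening: 30.8
gripper_force: 89.2
```

Nose is at about x = -32 with no contact forces. On I go.

Request:
{"fn": "send_rows", "kwargs": {
  "series": [
    [[20, -0.06, 0, 0, 0, 0, 0], [20, -0.06, 0, 0, 0, 0, 0], [20, -0.06, 0, 0, 0, 0, 0], [20, -0.06, 0, 0, 0, 0, 0], [20, -0.06, 0, 0, 0, 0, 0], [20, 0, 0, 0, 0, 0, 0]]
  ]
}}

```text
time_s: 20.15
tool_pos: [545.1, -86.4, 18.0]
eef_rot: [0.795, 0.607, 0.0, -0.0]
contact_force: [-0.1, 0.0, -1.9]
opening: 30.7
gripper_force: 89.2
```

Request:
{"fn": "send_rows", "kwargs": {
  "series": [
    [[20, -0.06, 0, 0, 0, 0, 0], [20, -0.06, 0, 0, 0, 0, 0], [20, -0.06, 0, 0, 0, 0, 0], [20, 0, 0, 0.01, 0, 0, 0], [20, 0, 0, 0, 0, 0, 0]]
  ]
}}

```text
time_s: 20.78
tool_pos: [538.0, -111.7, 16.3]
eef_rot: [0.795, 0.607, -0.0, -0.0]
contact_force: [-0.0, -0.3, -2.7]
opening: 31.1
gripper_force: 89.2
```

Request:
{"fn": "send_rows", "kwargs": {
  "series": [
    [[20, -0.03, 0, 0.005, 0, 0, 0], [20, -0.03, 0, 0, 0, 0, 0], [20, -0.015, 0, 0, 0, 0, 0], [20, 0, 0, 0, 0, 0, 0]]
  ]
}}

```text
time_s: 21.28
tool_pos: [535.1, -122.8, 15.7]
eef_rot: [0.795, 0.607, 0.0, -0.0]
contact_force: [-0.6, -0.1, -2.4]
opening: 31.1
gripper_force: 89.2
```

Request:
{"fn": "send_rows", "kwargs": {
  "series": [
    [[20, -0.013, 0, 0.003, 0, 0, 0], [20, -0.013, 0, 0.003, 0, 0, 0], [20, 0, 0, 0.003, 0, 0, 0], [20, 0, 0, 0, 0, 0, 0]]
  ]
}}

```text
time_s: 21.78
tool_pos: [534.1, -126.3, 14.3]
eef_rot: [0.795, 0.607, -0.0, -0.0]
contact_force: [-0.4, -0.3, -2.1]
opening: 31.2
gripper_force: 89.2
```

Request:
{"fn": "send_rows", "kwargs": {
  "series": [
    [[20, -0.013, 0, 0.002, 0, 0, 0], [20, -0.013, 0, 0.002, 0, 0, 0], [20, 0, 0, 0, 0, 0, 0]]
  ]
}}

```text
time_s: 22.15
tool_pos: [533.6, -128.9, 14.1]
eef_rot: [0.795, 0.607, 0.001, -0.001]
contact_force: [0.9, 5.9, -1.7]
opening: 31.0
gripper_force: 89.5
```

Request:
{"fn": "send_rows", "kwargs": {
  "series": [
    [[20, -0.003, 0, 0.003, 0, 0, 0], [20, 0, 0, 0.003, 0, 0, 0], [20, 0, 0, 0, 0, 0, 0]]
  ]
}}

```text
time_s: 22.52
tool_pos: [533.8, -128.9, 13.6]
eef_rot: [0.794, 0.607, 0.002, -0.001]
contact_force: [0.8, 7.6, 2.5]
opening: 30.7
gripper_force: 89.8
```

Request:
{"fn": "send_rows", "kwargs": {
  "series": [
    [[60, 0, 0, 0, 0, 0, 0], [60, 0, 0, 0, 0, 0, 0], [60, 0, 0, 0, 0, 0, 0], [60, 0, 0, 0, 0, 0, 0], [60, 0.03, 0, -0.05, 0, 0, 0], [60, 0.05, 0, -0.2, 0, 0, 0], [60, 0.1, 0, -0.3, 0, 0, 0], [60, 0.1, 0, -0.3, 0, 0, 0], [60, 0.1, 0, -0.3, 0, 0, 0], [60, 0, 0, -0.3, 0, 0, 0], [60, 0, 0, -0.2, 0, 0, 0], [60, 0, 0, 0, 0, 0, 0], [60, 0, 0, 0, 0, 0, 0]]
  ]
}}

```text
time_s: 24.15
tool_pos: [547.8, -75.4, 259.7]
eef_rot: [0.795, 0.607, -0.0, -0.0]
contact_force: [0.2, 0.4, -0.6]
opening: 60.2
gripper_force: 0.0
```

```bash
python3 - <<'E'
from h import *
a,c=snap('wrist','w3.png');s=get_state();snap('side','s3.png');snap('top','t3.png')
o=np.array([505.5,-235.]);x=np.radians(-105.2);x=np.array([np.cos(x),np.sin(x)]);y=np.array([-x[1],x[0]])
for cam in ('wrist','side','top'):
 cal=get_calibration(cam)
 for n,z in dict(card_tab=104,card_tail=57,roller=139,bay_stop=12,bay=0).items():
    for r in spot_point(cam,n)[:1]:
      P=ray(cal,r['xy'],z)[:2];print(cam,n,np.round(r['xy']),round(r['p'],2),P.round(1),'bay',((P-o)@x).round(1),((P-o)@y).round(1))
print(s['tool_pos'],s['time_s'])
E
```

```text
wrist card_tab [283. 290.] 0.73 [ 512.6 -201.5] bay -34.2 -1.9
wrist card_tail [284. 221.] 0.85 [ 532.6 -133.5] bay -105.1 -0.4
wrist bay_stop [285. 306.] 0.89 [ 491.9 -286.3] bay 53.1 0.3
wrist bay [280. 276.] 0.83 [ 497.8 -240.4] bay 7.3 -6.0
side card_tab [331. 288.] 0.57 [ 508.9 -201.9] bay -32.8 -5.4
side card_tail [137. 159.] 0.84 [222.6 488. ] bay -623.5 -462.5
side roller [386. 285.] 0.51 [ 604.  -262.8] bay 1.0 102.4
side bay_stop [340. 345.] 0.92 [ 485.6 -293.3] bay 61.5 -3.9
side bay [336. 323.] 0.68 [ 507.7 -241.3] bay 5.5 3.8
top card_tab [153. 297.] 0.61 [276.4 453.8] bay -604.7 -401.7
top card_tail [143. 318.] 0.73 [210.6 496.9] bay -629.0 -476.5
top bay_stop [388. 231.] 0.8 [ 492.1 -292.9] bay 59.4 2.2
[547.58739667 -75.39709446 259.20938955] 24.2
```

```bash
python3 - <<'E'
from h import *
plan([595,-302,259],-15.2,8,0)
E
```

```text
[[0,-0.172,0.087,0.001,0.0,-0.0,-0.0],[0,-0.172,0.087,0.001,0.0,-0.0,-0.0],[0,-0.172,0.087,0.001,0.0,-0.0,-0.0],[0,-0.172,0.087,0.001,0.0,-0.0,-0.0],[0,-0.172,0.087,0.001,0.0,-0.0,-0.0],[0,-0.172,0.087,0.001,0.0,-0.0,-0.0],[0,-0.172,0.087,0.001,0.0,-0.0,-0.0],[0,-0.172,0.087,0.001,0.0,-0.0,-0.0]] tcp [548.  -75.5 260.4] yaw -15.25 F [-0.6  0.5 -0.3] t 25.05 open 60.3
```

Request:
{"fn": "send_rows", "kwargs": {
  "series": [
    [[0, -0.172, 0.087, 0, 0, 0, 0], [0, -0.172, 0.087, 0, 0, 0, 0], [0, -0.172, 0.087, 0, 0, 0, 0], [0, -0.172, 0.087, 0, 0, 0, 0], [0, -0.172, 0.087, 0, 0, 0, 0], [0, -0.172, 0.087, 0, 0, 0, 0], [0, -0.172, 0.087, 0, 0, 0, 0], [0, -0.172, 0.087, 0, 0, 0, 0], [0, 0, 0, 0, 0, 0, 0], [0, 0, 0, 0, 0, 0, 0]]
  ]
}}

```text
time_s: 26.3
tool_pos: [594.4, -301.8, 260.2]
eef_rot: [0.795, 0.607, 0.0, -0.0]
contact_force: [0.2, 0.3, 0.2]
opening: -0.2
gripper_force: 0.0
```

```bash
python3 - <<'E'
from h import *
plan([595,-302,84],-15.2,6,0)
o=np.array([504.7,-237.9]);x=np.radians(-105.2);x=np.array([np.cos(x),np.sin(x)]);y=np.array([-x[1],x[0]])
a,c=snap('wrist','w4.png')
print('expect roller px',proj(c,[607.7,-255.5,139]))
for n,z in dict(roller=139,card_tail=57,card_tab=104).items():
    for r in spot_point('wrist',n)[:2]:
      P=ray(c,r['xy'],z)[:2];print(n,np.round(r['xy']),round(r['p'],2),P.round(1),'bay',((P-o)@x).round(1),((P-o)@y).round(1))
g=a.sum(2);u,v=map(int,proj(c,[607.7,-255.5,139]))
m=((g[v-35:v+35,u-35:u+35]<110).astype(np.uint8));n,_,st,ce=cv2.connectedComponentsWithStats(m)
print([(st[i].tolist(),(ce[i]+[u-35,v-35]).round().tolist()) for i in range(1,n) if st[i][4]>40])
E
```

```text
[[0,-0.0,0.001,0.196,-0.0,-0.0,-0.0],[0,-0.0,0.001,0.196,-0.0,-0.0,-0.0],[0,-0.0,0.001,0.196,-0.0,-0.0,-0.0],[0,-0.0,0.001,0.196,-0.0,-0.0,-0.0],[0,-0.0,0.001,0.196,-0.0,-0.0,-0.0],[0,-0.0,0.001,0.196,-0.0,-0.0,-0.0]] tcp [ 594.4 -301.8  260.2] yaw -15.25 F [0.2 0.3 0.2] t 26.3 open -0.2
expect roller px [283.85548543 141.71371087]
roller [281. 143.] 0.91 [ 605.  -255.7] bay -9.1 101.5
roller [179. 108.] 0.37 [ 525.7 -203.1] bay -39.1 11.2
card_tail [183.  38.] 0.72 [ 530.8 -133.1] bay -108.0 -2.3
card_tab [180. 108.] 0.58 [ 515.9 -201. ] bay -38.5 1.2
[([28, 25, 20, 10, 145], [286.0, 134.0]), ([28, 42, 19, 9, 139], [285.0, 153.0])]
```

Request:
{"fn": "send_rows", "kwargs": {
  "series": [
    [[0, 0, 0, 0.2, 0, 0, 0], [0, 0, 0, 0.2, 0, 0, 0], [0, 0, 0, 0.2, 0, 0, 0], [0, 0, 0, 0.2, 0, 0, 0], [0, 0, 0, 0.2, 0, 0, 0], [0, 0, 0, 0.15, 0, 0, 0], [0, 0, 0, 0.02, 0, 0, 0], [0, 0, 0, 0, 0, 0, 0], [0, 0.06, -0.005, 0, 0, 0, 0], [0, 0.06, 0, 0, 0, 0, 0], [0, 0, 0, 0, 0, 0, 0]]
  ]
}}

```text
time_s: 27.88
tool_pos: [599.0, -283.7, 85.5]
eef_rot: [0.794, 0.608, 0.0, 0.0]
contact_force: [-0.0, 0.3, -0.4]
opening: 0.2
gripper_force: 0.0
```

Request:
{"fn": "send_rows", "kwargs": {
  "series": [
    [[0, 0.03, 0, 0, 0, 0, 0], [0, 0.02, 0, 0, 0, 0, 0], [0, 0, 0, 0, 0, 0, 0]]
  ]
}}

```text
time_s: 28.25
tool_pos: [600.4, -277.7, 84.9]
eef_rot: [0.795, 0.607, -0.0, 0.0]
contact_force: [-0.5, -2.6, 0.6]
opening: -0.1
gripper_force: 1.1
```

Request:
{"fn": "send_rows", "kwargs": {
  "series": [
    [[0, 0.03, 0, 0, 0, 0, 0], [0, 0.02, 0, 0, 0, 0, 0], [0, 0, 0, 0, 0, 0, 0]]
  ]
}}

```text
time_s: 28.62
tool_pos: [602.6, -270.2, 85.1]
eef_rot: [0.795, 0.607, 0.0, 0.0]
contact_force: [-0.7, -2.9, 2.5]
opening: 0.0
gripper_force: 1.6
```

Request:
{"fn": "send_rows", "kwargs": {
  "series": [
    [[0, 0.04, 0, 0, 0, 0, 0], [0, 0.04, 0, 0, 0, 0, 0], [0, 0.033, 0, 0, 0, 0, 0], [0, 0, 0, 0, 0, 0, 0]]
  ]
}}

```text
time_s: 29.12
tool_pos: [606.9, -253.8, 84.0]
eef_rot: [0.795, 0.607, -0.001, 0.0]
contact_force: [1.5, -6.6, -2.0]
opening: -0.1
gripper_force: 3.1
```

```bash
python3 - <<'E'
from h import *
o=np.array([504.7,-237.9]);x=np.radians(-105.2);x=np.array([np.cos(x),np.sin(x)]);y=np.array([-x[1],x[0]])
s=get_state();print(((np.array(s['tool_pos'])[:2]-o)@x).round(1),s['contact_force'])
for cam in('side','wrist'):
  a,c=snap(cam)
  for r in spot_point(cam,'roller')[:2]:
      P=ray(c,r['xy'],133)[:2];print(cam,np.round(r['xy']),round(r['p'],2),'bay',((P-o)@x).round(1),((P-o)@y).round(1))
E
```

```text
-11.4 [ 1.49359678 -6.59509118 -1.96151193]
```

Request:
{"fn": "send_rows", "kwargs": {
  "series": [
    [[0, 0.02, 0, 0, 0, 0, 0], [0, 0.02, 0, 0, 0, 0, 0], [0, 0, 0, 0, 0, 0, 0]]
  ]
}}

```text
time_s: 29.7
tool_pos: [607.7, -248.8, 83.1]
eef_rot: [0.795, 0.607, -0.002, -0.0]
contact_force: [0.7, -9.5, -5.0]
opening: 0.0
gripper_force: 4.2
```

Request:
{"fn": "send_rows", "kwargs": {
  "series": [
    [[0, 0.02, 0, 0, 0, 0, 0], [0, 0.01, 0, 0, 0, 0, 0], [0, 0, 0, 0, 0, 0, 0]]
  ]
}}

```text
time_s: 30.08
tool_pos: [608.2, -245.1, 82.4]
eef_rot: [0.795, 0.607, -0.003, -0.0]
contact_force: [0.4, -10.0, -8.8]
opening: -0.1
gripper_force: 5.4
```

```bash
python3 - <<'E'
from h import *
o=np.array([504.7,-237.9]);x=np.radians(-105.2);x=np.array([np.cos(x),np.sin(x)]);y=np.array([-x[1],x[0]])
s=get_state();print(((np.array(s['tool_pos'])[:2]-o)@x).round(1),s['contact_force'])
for cam in('side','top'):
  a,c=snap(cam,cam+'5.png')
  b=cv2.imread('pics/'+{'side':'s3.png','top':'t3.png'}[cam])[:,:,::-1]
  for nm,im in(('rest',b),('now',a)):
    u,v=map(int,proj(c,[607.7,-250,139]));m=(im[v-18:v+18,u-18:u+18].astype(int).sum(2)<110).astype(np.uint8)
    n,_,st,ce=cv2.connectedComponentsWithStats(m)
    for i in range(1,n):
      if st[i][4]>12:
        P=ray(c,ce[i]+[u-18,v-18],133)[:2];print(cam,nm,st[i].tolist(),'bay',((P-o)@x).round(1),((P-o)@y).round(1))
E
```

```text
-20.2 [  0.41393842 -10.03426158  -8.81163325]
side rest [1, 12, 13, 24, 111] bay -10.5 75.2
side rest [16, 17, 11, 10, 57] bay -8.0 107.8
side now [0, 0, 36, 36, 471] bay -36.0 110.1
top now [10, 1, 14, 23, 102] bay -21.8 114.1
top now [2, 24, 13, 5, 29] bay -40.0 72.5
```

Request:
{"fn": "send_rows", "kwargs": {
  "series": [
    [[0, 0.025, 0, 0, 0, 0, 0], [0, 0, 0, 0, 0, 0, 0]]
  ]
}}

```text
time_s: 30.42
tool_pos: [608.6, -241.9, 82.1]
eef_rot: [0.795, 0.606, -0.003, -0.0]
contact_force: [-2.2, -13.1, -8.2]
opening: -0.2
gripper_force: 6.3
```

```bash
python3 - <<'E'
from h import *
a,c=snap('side');b=cv2.imread('pics/s3.png')
s=get_state();print(s['tool_pos'],s['contact_force'])
# lever roller search where finger does not hide it
for cam in('side','top'):
  if cam!='side': snap(cam)
  cal=get_calibration(cam)
  for q in('roller','switch'):
    try:
      for r in search_frame(cam,q)[:2]: print(cam,q,np.round(r['xy'],1),round(r['p'],2))
    except Exception as e: print(e)
  for t in (0,.45,.6,.7):
    o=np.array([504.7,-237.9]);x=np.radians(-105.2);x=np.array([np.cos(x),np.sin(x)]);y=np.array([-x[1],x[0]])
    P=o+(-10-64*np.sin(t))*x+104*y;print(t,proj(cal,[*P,75+64*np.cos(t)]).round(1))
E
```

```text
[ 608.57061001 -241.97142944   82.16185532] [ -1.92554533 -12.30235545  -7.99341992]
0 [384.8 281.3]
0.45 [379.5 271.9]
0.6 [377.8 269.9]
0.7 [376.7 268.9]
top roller [373.9 185.6] 0.62
top switch [372.6 188.5] 0.41
0 [384.5 188.4]
0.45 [375.3 186.6]
0.6 [372.4 186.3]
0.7 [370.6 186.2]
```

Request:
{"fn": "send_rows", "kwargs": {
  "series": [
    [[0, -0.05, 0, 0, 0, 0, 0], [0, -0.08, 0, 0, 0, 0, 0], [0, -0.08, 0, 0, 0, 0, 0], [0, -0.08, 0, 0, 0, 0, 0], [0, -0.08, 0, 0, 0, 0, 0], [0, -0.05, 0, 0, 0, 0, 0], [0, 0, 0, -0.15, 0, 0, 0], [0, 0, 0, -0.25, 0, 0, 0], [0, 0, 0, -0.25, 0, 0, 0], [0, 0, 0, -0.25, 0, 0, 0], [0, 0, 0, -0.25, 0, 0, 0], [0, 0, 0, 0, 0, 0, 0], [0, 0, 0, 0, 0, 0, 0]]
  ]
}}

```text
time_s: 32.35
tool_pos: [594.1, -300.7, 256.6]
eef_rot: [0.795, 0.607, 0.0, -0.0]
contact_force: [-0.2, 0.1, -1.3]
opening: -0.2
gripper_force: 0.0
```

```bash
python3 - <<'E'
from h import *
o=np.array([504.7,-237.9]);x=np.radians(-105.2);x=np.array([np.cos(x),np.sin(x)]);y=np.array([-x[1],x[0]])
a,c=snap('wrist','w6.png');s=get_state();print(s['tool_pos'],s['contact_force'],s['gripper_force'],s['time_s'])
for n,z in dict(roller=139,card_tail=57,card_tab=104).items():
    for r in spot_point('wrist',n)[:1]:
      P=ray(c,r['xy'],z)[:2];print(n,np.round(r['xy']),round(r['p'],2),'bay',((P-o)@x).round(1),((P-o)@y).round(1))
E
```

```text
[ 593.79395971 -300.58346761  255.94429252] [-0.82348109  0.15958213  0.10303722] 0.0 32.4
roller [281. 147.] 0.79 bay -6.6 101.2
card_tail [184.  35.] 0.57 bay -111.0 -0.0
card_tab [176. 111.] 0.97 bay -36.9 -1.8
```

```bash
python3 -c "
from rig import *
print(close_job())"
```

```text
the job is handed in; nothing more can be done
None
```

I've handed the job in: by my measurements the card is home against the stop and released. The lever swung about 0.6 rad, past its 0.45 click, and sprang back to rest; the hand-in gave no verdict.

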